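# Tap a tapered saddle post home and lay the cross bar level

### The arm

A 6-joint arm with a two-finger parallel gripper is mounted at the origin on a cart in front of the work surface, level with it; the furniture and walls round the work are solid. World frame = base frame: x ahead of the robot, y to its left, z up, the work surface at z = 0. Lengths are in m, angles in rad, forces in N, time in s.
With the tool pointing down it reaches from about 0.275 to 0.825 m from the base axis. Payload 5.2 kg.
Tool frame: the origin (TCP) lies midway between the tips of the shut fingers; the grasp point (between the pads) lies 19 mm behind it; y points along the fingers, x is the direction in which the jaws open and shut, and the axes are right-handed (so a half turn about y gives the same grasp; the last joint's range is limited). The gripper opens to 93 mm and grips with 3 to 60 N. Pads are 15 mm wide; open, the fingers measure 128 mm over their backs; the gripper's body (75 mm by 188 mm) begins 65 mm behind the grasp point.
Start: joints at [1.013, 0.259, 1.535, -0, 1.348, -0.203], TCP at [0.191, 0.516, 0.219] pointing down, gripper open.
Joint ranges: [-3.14, 3.14], [-0.91, 2.08], [0.19, 2.58], [-1.22, 4.36], [0.22, 2.71], [-3.12, 3.12]. Speed limits (rad/s): [2.57, 2.57, 3.14, 3.14, 3.14, 3.14].

### API

Orientations are given as a rotation vector (axis times angle).
In Python, from rig import robot gives the robot as it stands. The module is installed in compiled form; this text tells all that it offers.
- The arm moves only by the tool move_arm, never from a script. Its argument "increments" is a list of rows, each a list of 3 entries, a list of its own where there are three numbers: the shift along the tool's x, y, z in m, then the turn about the tool's y in rad, then the finger opening in m, from 0 to 0.093. A call has 1 to 5 rows; each row is the pose to reach, as a shift and turn from the pose commanded when the call began, along the tool's axes at that moment; what a row does not reach only later rows make up. A row lasts 1/8 s, in which the tool goes at most 62.5 mm and 10.7 degrees, less where a joint would pass 70% of its speed; a pose out of reach is approached as far as the arm can. A call with a gripper value outside its range is refused whole. The fingers move at their own pace and stop on an object; "force" is the grip in N (left out, the last holds). Time passes only in rows, so rows that repeat a pose let the fingers close. It gives the time, the measured TCP pose, the force and the opening at its end, in the units of the state.
- robot.state(): the state, without advancing time (a new reading comes with each control period).
- robot.snapshot(name): name is "scene" or "top"; returns (picture, depth): 480x640x3 uint8, red, green, blue; 480x640 float32, m along the optical axis (not along the pixel's ray), 0 where there is no reading.
- robot.get_calibration(name): a dict with "fx", "fy", "cx", "cy" (pixels), "D" ([k1, k2, p1, p2, k3] as OpenCV has them; the pictures are not rectified), "extrinsics" (4x4, takes a point from world to camera coordinates). Camera axes: x right, y down, z forward; pixel columns grow to the right and rows downward; lengths in m; the calibration is good to about 2 mm. A picture is of the moment at which its call begins. get_calibration takes no time and is no camera call.
- robot.hand_in(): hands the job in, once; it reports no verdict.
Trained networks look in the newest picture that a camera, given by its name, has taken for a name from the list of things; names that differ only in an ending like _2 or _b are one class to them, and where a whole thing is asked for, a point or a joint stands for the part that bears it (a point fixed in the world has none). Each returns a list of dicts, best first, with "score" (0 to 1); they miss things now and then, are a little off and sometimes report something else, mostly with a low value. They report only what shows in the picture. A call takes as long as a camera call. They do not tell look-alikes from the thing itself.
- robot.boxes_of(name, camera): "pixel" ([column, row] in pixels, amid what is visible of it).
- robot.mark_of(name, camera): "pixel" ([column, row] in pixels: a listed point, or the origin of a listed thing).
The state is a dict: "time_s": time; "qpos": joint angles; "dq": joint speeds; "tau": joint torques, N m; "eef_pos": TCP position; "tcp_rot": TCP orientation; "wrist_force": force on the tool from outside, world axes, zero at the start; "wrist_torque": the same for the moment, N m; "grip_width": opening from 0.0 (shut) to 1.0 (fully open).
Only numpy, scipy, OpenCV 4.12 (cv2) and the standard library are available. Lean on these libraries where they do the work, as an engineer would, in place of code of your own. Each camera call takes 0.05 s, during which the arm holds its last target.

### The job

Take the saddle post that matches the height of the one already fixed on the metal stand, and push or tap its tapered shank straight down into the stand's empty socket until the collar sits flush on the socket, with its V notch in line with the fixed one, so that it stays there by friction when you let go. Then lay the cross bar in the two V notches so that it rests level with its square carrier block between the posts. Leave the taller post in the rack and the bottle, lens mount and box where they are.

Things in the scene. Friction and masses are not known exactly. Their poses are not given: they have to be found in the camera images.
- breadboard: Fixed grey breadboard 370 (x) x 800 (y) x 12 mm with rows of small holes, on legs over the heap of parts; its top is 100 mm above the table and all the work is on it. Origin: on the table under its middle.
- stand: Fixed metal stand: foot plate 210 (x) x 74 x 10 mm, two dark socket blocks 60 x 60 x 40 mm on it (tops 50 mm up) at x = -60 and +60 mm. The -x block carries a fixed saddle post, the same as saddle_post fully home; the +x block has the empty socket. Origin: centre of the underside; x runs along the stand from fixed post to empty socket.
- socket (a point): Centre of the empty socket's mouth, on its block's top, 50 mm over the breadboard. Hole 33 mm wide, 40 deep; inside, four sprung jaws follow the shank's taper, 1.4 mm too tight (open radius 10.6 mm at their tops). An unpushed shank stops 9 to 10 mm proud; driving it home takes a push growing to about 12 to 18 N, until the collar meets the block, hard; then the jaws grip it.
- fixed_notch (a point): Bottom line (apex) of the V notch of the fixed saddle post, mid-thickness, 100 mm above the breadboard. The notch runs along the stand's x.
- saddle_post: Loose saddle post, the shorter in the rack, 0.12 kg. Origin: centre of the underside of its 44 x 6 mm collar, z up. Below: taper shank, radius 12 to 8 mm, 32 long. Above: stem 18 mm thick; hub 20 (x) x 30 (y) mm, z 28 to 50; two arms, 20 thick in x, rise at 45 deg to y +-30, z 74: a V notch along x, apex z 50. Pinch hub or arms across x (20 mm). Half a turn about z is all the same.
- post_notch (a point): Apex of the V notch of saddle_post, mid-thickness, 50 mm above the post's origin.
- tall_post: A saddle post of the same pattern whose stem, hub and arms are 30 mm higher (notch apex 80 mm above its origin): too tall for this stand; it stays in the rack. Origin and axes as for saddle_post.
- rack: Fixed plywood block 200 (x) x 60 (y) x 42 mm with two 28 mm through holes at x = -65 and +65 mm; the two loose posts stand in them, either one in either hole, collars on its top, free to be lifted out. Origin: centre of the underside.
- cross_bar: Steel bar, 18 mm round, 190 mm long, 0.25 kg, with a dark carrier block 32 (along the bar) x 26 x 40 mm fixed on its middle. Origin: centre of bar and block; x along the bar. It starts on the breadboard standing on its block, axis 20 mm up, z up, block 26 mm wide in y. In two level notches its axis lies 12.7 mm above their apexes. Either way round is right.
- dropper_bottle: Brown dropper bottle, 35 x 35 x 99 mm, standing beyond the stand; bystander. Origin: centre of the underside.
- lens_mount: Black ring-shaped lens mount on a foot, 26 x 65 x 60 mm; bystander. Origin: centre of the underside.
- lens_box: Small dark box, 50 x 60 x 30 mm; bystander. Origin: centre of the underside.
There are look-alikes about, which are no part of the job. Leave any turquoise look-alike of the tall_post alone.

How it is judged:
By the outcome, as a careful person would: the job done as asked, in the order asked, and still so for the second after the job is handed in, with the robot touching nothing.
It also fails if it takes over 58 s, if anything falls off the work surface, if the arm or the gripper's body presses on something with over 40 N, if the wrist force passes 120 N, or if a joint passes its speed limit or range.

## Working session

There is one attempt and no reset: what is moved stays moved. The work goes in short steps, Python scripts to look and compute and a tool call to move; the robot and the scene stay as the last step left them, time stands still between calls to the robot, and variables do not carry over. Pictures are saved under pics/ and viewed, and the job is handed in when it is done.

Besides the shell and the picture viewer there is one more tool, called after "Emit:" by a JSON object that holds its "fn" and its "kwargs", one argument or row to a line. move_arm: Moves the arm, as the interface text tells. Its arguments: {"type":"object","properties":{"increments":{"type":"array","items":{"type":"array"}},"force":{"type":"number"}},"required":["increments"]}

```bash
mkdir -p pics
cat > h.py <<'E'
import numpy as np, cv2
from rig import robot
from scipy.spatial.transform import Rotation as R
def snap(n,f=None):
    p,d=robot.snapshot(n)
    if f: cv2.imwrite('pics/'+f,p[:,:,::-1])
    return p,d
def cal(n):
    c=robot.get_calibration(n)
    K=np.array([[c['fx'],0,c['cx']],[0,c['fy'],c['cy']],[0,0,1.]])
    return K,np.array(c['D'],float),np.array(c['extrinsics'])
def ray(n,px):
    K,D,E=cal(n)
    u=cv2.undistortPoints(np.array(px,float).reshape(-1,1,2),K,D).reshape(-1,2)
    d=np.c_[u,np.ones(len(u))]@E[:3,:3]
    o=-E[:3,:3].T@E[:3,3]
    return o,d
def atz(n,px,z):
    o,d=ray(n,px); return o+d*((z-o[2])/d[:,2])[:,None]
def proj(n,P):
    K,D,E=cal(n)
    return cv2.projectPoints(np.array(P,float).reshape(-1,3),cv2.Rodrigues(E[:3,:3])[0],E[:3,3],K,D)[0].reshape(-1,2)
def cloud(n,dep):
    v,u=np.mgrid[:480,:640]
    o,d=ray(n,np.c_[u.ravel(),v.ravel()])
    return (o+d*dep.ravel()[:,None]).reshape(480,640,3)
E
python3 - <<'E'
from h import *
for n in('scene','top'):
    p,d=snap(n,n+'0.png'); np.savez(n+'0.npz',p=p,d=d)
    K,D,E=cal(n); print(n,K[0,0],-E[:3,:3].T@E[:3,3],E[:3,:3].round(2).tolist())
    for t in['stand','socket','fixed_notch','saddle_post','post_notch','tall_post','rack','cross_bar']:
        print(t,[(np.round(x['pixel']).tolist(),round(x['score'],2)) for x in robot.mark_of(t,n)])
print(robot.state())
E
```

```text
scene 455.0016625704913 [ 0.07100268 -0.65564268  0.9142758 ] [[0.87, -0.48, 0.02], [-0.29, -0.55, -0.78], [0.39, 0.68, -0.62]]
stand [([334.0, 301.0], 0.73)]
socket [([314.0, 287.0], 0.9)]
fixed_notch [([364.0, 262.0], 0.64)]
saddle_post [([297.0, 230.0], 0.64)]
post_notch [([300.0, 215.0], 0.85)]
tall_post [([260.0, 239.0], 0.81), ([207.0, 199.0], 0.74)]
rack [([275.0, 247.0], 0.87)]
cross_bar [([418.0, 388.0], 0.77)]
top 504.51866201219013 [0.29481229 0.23315375 1.66001345] [[0.02, -1.0, 0.02], [-0.99, -0.02, -0.17], [0.17, -0.01, -0.99]]
stand [([367.0, 259.0], 0.86)]
socket [([363.0, 274.0], 0.87)]
fixed_notch [([379.0, 232.0], 0.82), ([472.0, 259.0], 0.36)]
saddle_post [([285.0, 243.0], 0.5), ([342.0, 210.0], 0.35)]
post_notch [([287.0, 240.0], 0.78)]
tall_post [([287.0, 246.0], 0.72), ([149.0, 287.0], 0.59), ([286.0, 289.0], 0.47)]
rack [([287.0, 270.0], 0.84), ([368.0, 259.0], 0.46)]
cross_bar [([474.0, 258.0], 0.69), ([437.0, 214.0], 0.17)]
{'time_s': 0.9, 'qpos': array([ 1.01320877e+00,  2.58538227e-01,  1.53498077e+00, -2.12919729e-06,
        1.34799408e+00, -2.02790698e-01]), 'dq': array([-0.0013944 ,  0.00025421,  0.00145247, -0.00017685, -0.00128202,
        0.00050785]), 'tau': array([ 2.52591135e-04, -4.37199748e+01, -2.84305787e+01,  7.18509941e-02,
        3.11677752e-02, -7.22029540e-06]), 'eef_pos': array([0.19105274, 0.51576831, 0.21869375]), 'tcp_rot': array([-1.35638569, -0.94404923,  0.94392702]), 'wrist_force': array([-0.13089474,  0.43038899, -0.35999454]), 'wrist_torque': array([ 0.01183299, -0.00239858,  0.01042011]), 'grip_width': 0.9988767135142891}
```

View pics/scene0.png

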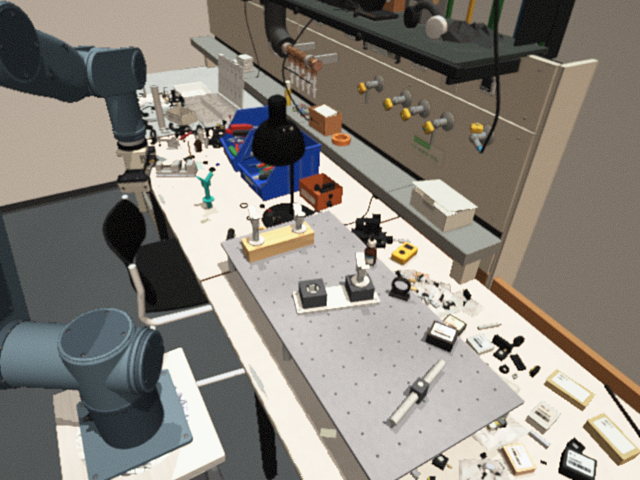

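View pics/top0.png

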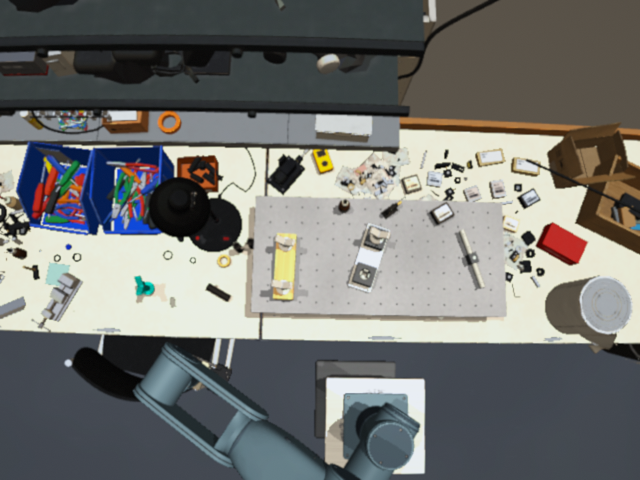

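Run:
```python
from h import *
s=np.load('scene0.npz');t=np.load('top0.npz')
a=cv2.resize(s['p'][185:320,225:400],None,fx=4.5,fy=4.4,interpolation=cv2.INTER_CUBIC)
cv2.imwrite('pics/c1.png',a[:,:,::-1])
a=cv2.resize(t['p'][190:310,250:400],None,fx=5,fy=5,interpolation=cv2.INTER_CUBIC)
cv2.imwrite('pics/c2.png',a[:,:,::-1])
C=cloud('top',t['d'])
for px in[(320,300),(450,300),(420,230),(200,300),(60,250),(284,257),(281,285)]: print(px,C[px[1],px[0]].round(3))
S=cloud('scene',s['d'])
np.savez('cl.npz',C=C,S=S)
m=(S[...,2]>0.0)&(S[...,0]>.2)&(S[...,0]<.7)
for px in[(340,340),(330,400),(314,288),(361,285)]: print(px,S[px[1],px[0]].round(3))
for u0,u1,v0,v1,n in[(240,280,195,245,'L'),(282,320,195,235,'R'),(345,380,240,285,'fix')]:
    q=S[v0:v1,u0:u1].reshape(-1,3);print(n)
    for z0 in np.arange(.0,.2,.01):
        k=q[(q[:,2]>=z0)&(q[:,2]<z0+.01)]
        if len(k): print(round(z0,2),len(k),np.median(k,0).round(3))
```

```text
(320, 300) [0.391 0.188 0.099]
(450, 300) [ 0.399 -0.219  0.098]
(420, 230) [ 0.62  -0.127  0.096]
(200, 300) [ 0.387  0.579 -0.001]
(60, 250) [ 0.541  1.069 -0.   ]
(284, 257) [0.516 0.301 0.137]
(281, 285) [0.423 0.303 0.22 ]
(340, 340) [ 0.467 -0.084  0.099]
(330, 400) [ 0.368 -0.208  0.099]
(314, 288) [0.477 0.06  0.14 ]
(361, 285) [0.576 0.001 0.155]
L
0.0 303 [0.555 0.659 0.003]
0.01 294 [0.584 0.576 0.015]
0.02 41 [0.604 0.595 0.022]
0.03 1 [0.603 0.682 0.032]
0.05 1 [0.549 0.457 0.053]
0.06 11 [0.551 0.446 0.067]
0.07 31 [0.557 0.45  0.077]
0.08 13 [0.553 0.452 0.081]
0.09 92 [0.48  0.391 0.098]
0.1 29 [0.487 0.385 0.101]
0.12 2 [0.391 0.331 0.127]
0.13 96 [0.468 0.306 0.139]
0.14 288 [0.451 0.298 0.142]
0.15 18 [0.422 0.291 0.156]
0.16 19 [0.419 0.292 0.167]
0.17 22 [0.421 0.293 0.175]
0.18 19 [0.42  0.293 0.185]
0.19 11 [0.421 0.291 0.193]
R
0.0 107 [0.744 0.592 0.005]
0.01 238 [0.697 0.545 0.016]
0.02 124 [0.643 0.546 0.022]
0.03 37 [0.748 0.544 0.035]
0.04 41 [0.749 0.539 0.044]
0.05 27 [0.75  0.536 0.054]
0.06 18 [0.7   0.535 0.063]
0.07 12 [0.651 0.529 0.074]
0.08 10 [0.647 0.529 0.085]
0.09 226 [0.632 0.375 0.098]
0.1 69 [0.634 0.365 0.101]
0.13 63 [0.565 0.295 0.139]
0.14 205 [0.546 0.291 0.143]
0.15 18 [0.553 0.289 0.154]
0.16 11 [0.551 0.287 0.164]
0.17 21 [0.548 0.282 0.176]
0.18 31 [0.547 0.282 0.186]
0.19 32 [0.551 0.3   0.196]
fix
0.0 28 [0.818 0.259 0.004]
0.01 30 [0.798 0.279 0.016]
0.02 20 [0.807 0.274 0.024]
0.03 3 [0.819 0.26  0.03 ]
0.09 566 [0.668 0.141 0.098]
0.1 169 [0.664 0.119 0.101]
0.11 37 [0.676 0.103 0.114]
0.12 39 [0.673 0.105 0.125]
0.13 50 [0.672 0.105 0.135]
0.14 122 [0.613 0.05  0.147]
0.15 157 [0.581 0.019 0.154]
0.16 45 [0.674 0.107 0.164]
0.17 42 [0.679 0.111 0.174]
0.18 38 [0.578 0.005 0.186]
0.19 41 [0.576 0.009 0.196]
```

View pics/c1.png

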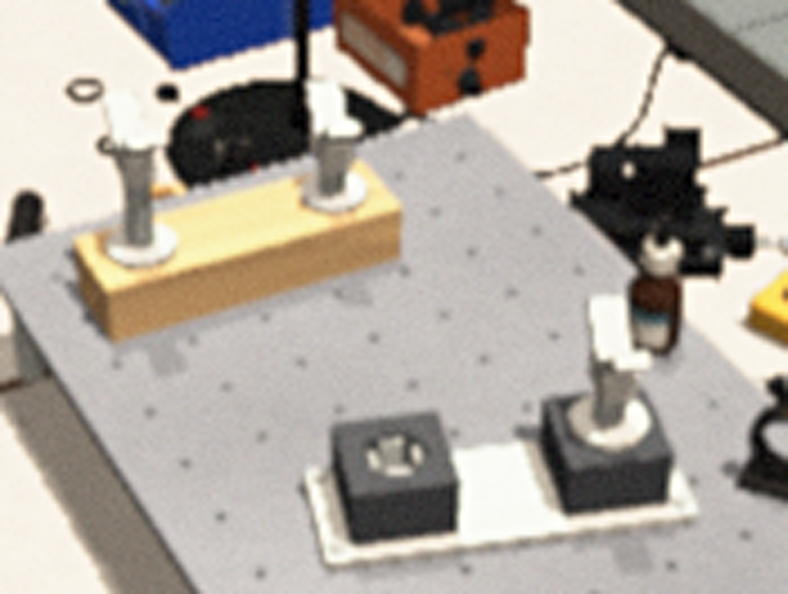

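View pics/c2.png

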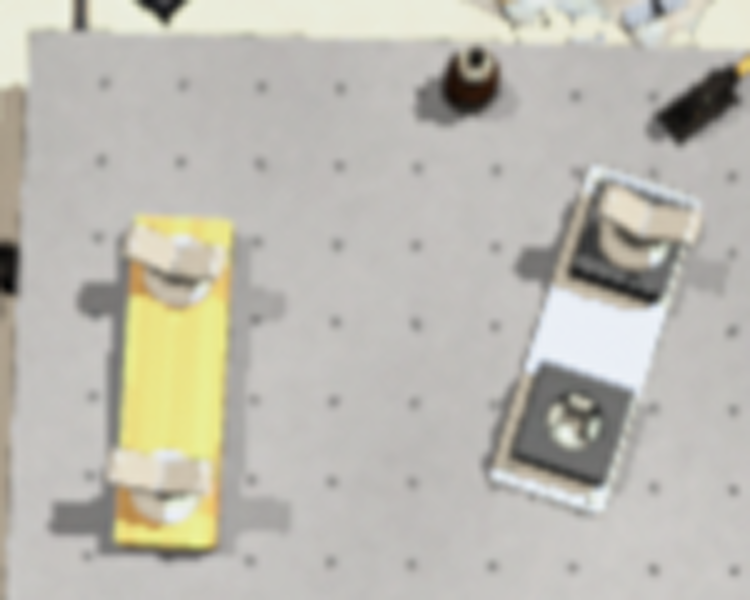

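Candidates for the saddle post in the scene view:
- The left rack post at (257,225) has a long stem, so it is the tall one.
- The right rack post at (298,220) has the short stem.
- The fixed post is at (361,275).
- The turquoise look-alike is at (207,190).

I choose the right rack post, which the crop shows is clearly shorter. Next I fit poses.

```bash
cat > fit.py <<'E'
from h import *
from scipy.optimize import least_squares
def box(p,c,h,ang=0):  # ang: rotation about x
    q=p-np.array(c)
    if ang: 
        ca,sa=np.cos(ang),np.sin(ang)
        q=np.c_[q[:,0],ca*q[:,1]+sa*q[:,2],-sa*q[:,1]+ca*q[:,2]]
    a=np.abs(q)-np.array(h)
    return np.linalg.norm(np.maximum(a,0),axis=1)+np.minimum(a.max(1),0)
def cyl(p,r,z0,z1,axis=2):
    o=[i for i in range(3) if i!=axis]
    a=np.c_[np.hypot(p[:,o[0]],p[:,o[1]])-r,np.abs(p[:,axis]-(z0+z1)/2)-(z1-z0)/2]
    return np.linalg.norm(np.maximum(a,0),axis=1)+np.minimum(a.max(1),0)
def post(p,dz=0):
    s=[cyl(p,.022,0,.006),cyl(p,.009,.006,.028+dz),box(p,(0,0,.039+dz),(.01,.015,.011))]
    L=.024*2**.5/2;t=.00425; k=2**-.5
    for sg in(1,-1):
        c=(0,sg*(.012+t*k),.062+dz-t*k); s.append(box(p,c,(.01,L,t),sg*np.pi/4))
    return np.min(s,0)
def stand(p):
    return np.min([box(p,(0,0,.005),(.105,.037,.005)),box(p,(-.06,0,.03),(.03,.03,.02)),box(p,(.06,0,.03),(.03,.03,.02)),post(p-np.array([-.06,0,.05]))],0)
def rack(p): return box(p,(0,0,.021),(.1,.03,.021))
def bar(p): return np.minimum(cyl(p,.009,-.095,.095,0),box(p,(0,0,0),(.016,.013,.02)))
def fit(sdf,cl,x0,zb,rad,zmin,zmax,free_z=False):
    x0=np.array(x0,float)
    cl=cl.reshape(-1,3)
    for it in range(3):
        P=cl[(np.hypot(*(cl[:,:2]-x0[:2]).T)<rad)&(cl[:,2]>zmin)&(cl[:,2]<zmax)]
        def loc(x):
            q=P-np.array([x[0],x[1],zb+(x[3] if free_z else 0)]); c,s=np.cos(x[2]),np.sin(x[2])
            return np.c_[c*q[:,0]+s*q[:,1],-s*q[:,0]+c*q[:,1],q[:,2]]
        f=lambda x: np.clip(sdf(loc(x)),-.02,.02)
        xi=np.r_[x0[:3],x0[3] if len(x0)>3 else 0] if free_z else x0[:3]
        r=least_squares(f,xi,loss='soft_l1',f_scale=.002,x_scale=[.01,.01,.1]+([.01] if free_z else []))
        x0=r.x
    return r.x,np.median(np.abs(f(r.x))),len(P)
E
python3 - <<'E'
from fit import *
d=np.load('cl.npz'); C=d['C'];S=d['S'];B=np.concatenate([C.reshape(-1,3),S.reshape(-1,3)])
print('marks top', atz('top',[(363,274)],.15),atz('top',[(379,232)],.2),atz('top',[(287,240)],.192),atz('top',[(474,258)],.12))
print('marks scn', atz('scene',[(314,287)],.15),atz('scene',[(364,262)],.2),atz('scene',[(300,215)],.192),atz('scene',[(418,388)],.12))
for n,c in(('top',C),('scene',S),('both',B)):
  for nm,f,x0,zb,rad,z0,z1 in[('stand',stand,(.53,.05,-2.0),.1,.13,.106,.24),('rack',rack,(.48,.30,1.55),.1,.11,.106,.1445),('short',post,(.55,.29,1.55),.142,.04,.1445,.23),('tall',lambda p:post(p,.03),(.42,.295,1.55),.142,.04,.1445,.26),('bar',bar,(.525,-.25,1.2),.12,.11,.104,.145)]:
    for fz in(0,1):
        x,r,k=fit(f,c,x0,zb,rad,z0,z1,fz); print(n,nm,x.round(4),'res',r.round(4),k)
E
```

```text
marks top [[0.46843341 0.06079254 0.15      ]] [[0.58873227 0.01956336 0.2       ]] [[0.55940205 0.29119853 0.192     ]] [[ 0.52959921 -0.29219859  0.12      ]]
marks scn [[0.47333618 0.05339389 0.15      ]] [[0.59813387 0.02789147 0.2       ]] [[0.55872893 0.29225176 0.192     ]] [[ 0.53214123 -0.28140922  0.12      ]]
top stand [ 0.5276  0.0388 -3.4381] res 0.0017 1563
top stand [ 5.2760e-01  3.8900e-02 -3.4379e+00 -1.0000e-04] res 0.0017 1563
top rack [ 0.4912  0.299  -0.0014] res 0.0018 876
top rack [ 0.4911  0.2989  0.003  -0.0011] res 0.0019 876
top short [0.5565 0.2987 2.8492] res 0.0016 244
top short [0.555  0.2949 2.8686 0.0035] res 0.0018 245
top tall [0.4253 0.3019 3.0092] res 0.0013 249
top tall [4.2510e-01 3.0190e-01 3.0217e+00 8.0000e-04] res 0.0014 249
top bar [ 0.5311 -0.2839  0.334 ] res 0.0037 688
top bar [ 0.5307 -0.2841  0.3328 -0.0008] res 0.0038 687
scene stand [ 0.5261  0.0362 -3.4423] res 0.0011 2426
scene stand [ 5.2600e-01  3.6200e-02 -3.4428e+00 -1.1000e-03] res 0.001 2426
scene rack [ 0.4893  0.2968 -0.0244] res 0.0012 1323
scene rack [ 0.4894  0.2968 -0.0
[... 289 characters left out ...]
 [ 0.5294 -0.2855  0.3421] res 0.0007 935
scene bar [ 5.294e-01 -2.854e-01  3.422e-01  3.000e-04] res 0.0007 935
both stand [ 0.5264  0.0365 -3.4406] res 0.0014 3990
both stand [ 5.263e-01  3.640e-02 -3.441e+00 -8.000e-04] res 0.0012 3990
both rack [ 0.4897  0.2969 -0.023 ] res 0.0015 2201
both rack [ 0.4898  0.2969 -0.0228 -0.001 ] res 0.0014 2201
both short [0.5552 0.296  2.9282] res 0.0015 525
both short [0.555  0.2945 2.883  0.0033] res 0.0015 526
both tall [0.424  0.2999 3.021 ] res 0.0012 622
both tall [ 4.2400e-01  2.9990e-01  3.0209e+00 -1.0000e-04] res 0.0012 622
both bar [ 0.5294 -0.2853  0.3402] res 0.0012 1622
both bar [ 5.293e-01 -2.853e-01  3.404e-01  2.000e-04] res 0.0012 1622
```

```bash
cat >> h.py <<'E'
def go(x,y,z,psi=None,s=None):
    "shift in tool axes and turn about tool y to TCP x,y,z with jaw axis at world angle psi (mod pi)"
    s=s or robot.state(); M=R.from_rotvec(s['tcp_rot']).as_matrix()
    sh=M.T@(np.array([x,y,z])-s['eef_pos'])
    # turn about tool y (down) by a: world yaw changes by -a
    cur=np.arctan2(M[1,0],M[0,0]); a=None
    if psi is not None:
        a=-((psi-cur+np.pi/2)%np.pi-np.pi/2)
    print('t',round(s['time_s'],2),'tcp',s['eef_pos'].round(4),'yaw',cur.round(4),'down',M[:,1].round(3),'q6',s['qpos'][[0,5]].round(2),'F',s['wrist_force'].round(1),'grip',round(s['grip_width']*.093,4))
    print('shift',sh.round(4),'turn',None if a is None else round(a,4))
E
python3 -c "
from h import *
go(.555,.295,.30,-.22)"
```

```text
t 0.9 tcp [0.1911 0.5158 0.2187] yaw 1.216 down [ 0.  0. -1.] q6 [ 1.01 -0.2 ] F [-0.1  0.4 -0.4] grip 0.0929
shift [-0.0806 -0.0813 -0.418 ] turn 1.436
```

Emit:
{"fn": "move_arm", "kwargs": {
  "increments": [
    [[-0.01,-0.04,-0.04],0.18,0.093],
    [[-0.02,-0.08,-0.09],0.36,0.093],
    [[-0.03,-0.085,-0.14],0.54,0.093],
    [[-0.04,-0.085,-0.19],0.72,0.093],
    [[-0.05,-0.085,-0.24],0.9,0.093]
  ]
}}

```text
time_s: 1.52
eef_pos: [0.4001, 0.3846, 0.304]
tcp_rot: [-1.557, -0.244, 0.243]
wrist_force: [-0.1, -0.2, 0.2]
grip_width: 1.001
```

```bash
python3 -c "
from h import *
go(.555,.295,.30,-.22)"
```

```text
t 1.52 tcp [0.4001 0.3846 0.304 ] yaw 0.3101 down [ 0.001  0.001 -1.   ] q6 [0.56 0.25] F [-0.1 -0.2  0.2] grip 0.093
shift [ 0.1202  0.0041 -0.1326] turn 0.5301
```

Emit:
{"fn": "move_arm", "kwargs": {
  "increments": [
    [[0.04,0.004,-0.044],0.18,0.093],
    [[0.08,0.004,-0.088],0.36,0.093],
    [[0.12,0.004,-0.133],0.53,0.093],
    [[0.12,0.004,-0.133],0.53,0.093]
  ]
}}

```text
time_s: 2.02
eef_pos: [0.5575, 0.2932, 0.2981]
tcp_rot: [-1.565, 0.174, -0.173]
wrist_force: [0.2, 0.6, 0.2]
grip_width: 1.001
```

Run:
```python
from fit import *
go(.555,.295,.165,-.22)
for n in('scene','top'):
    p,d=snap(n,n+'1.png'); C=cloud(n,d)
    a=p[150:300,180:380] if n=='scene' else p[180:320,220:420]
    cv2.imwrite('pics/c_%s1.png'%n,cv2.resize(a,None,fx=3.9,fy=3.9)[:,:,::-1])
    x,r,k=fit(post,C,(.555,.295,2.9),.142,.04,.1445,.23); print(n,x,r,k)
```

```text
t 2.02 tcp [0.5575 0.2932 0.2981] yaw -0.2205 down [-0.001 -0.001 -1.   ] q6 [0.31 0.53] F [0.2 0.6 0.2] grip 0.0931
shift [-0.0027  0.1331  0.0014] turn -0.0005
scene [0.55503385 0.29534393 2.91364337] 0.0010853645943893642 282
top [0.54469154 0.29527697 3.53046266] 0.0019474184761146488 51
```

View pics/c_scene1.png

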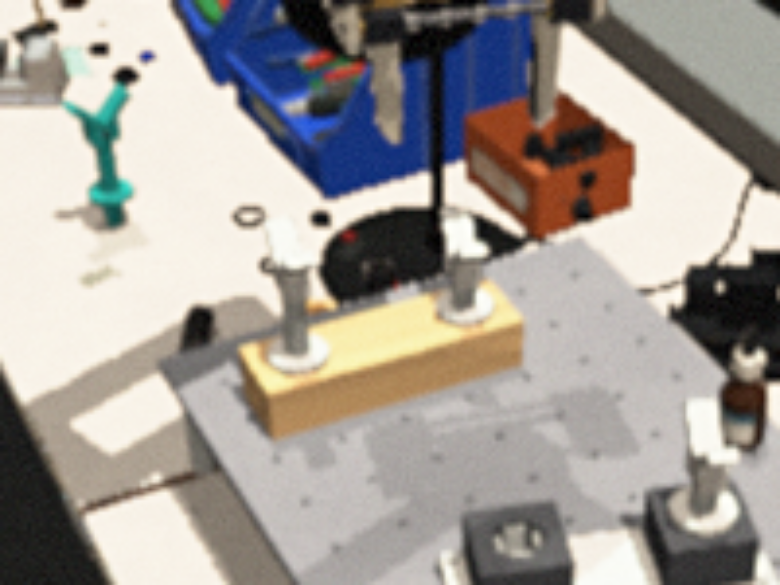

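View pics/c_top1.png

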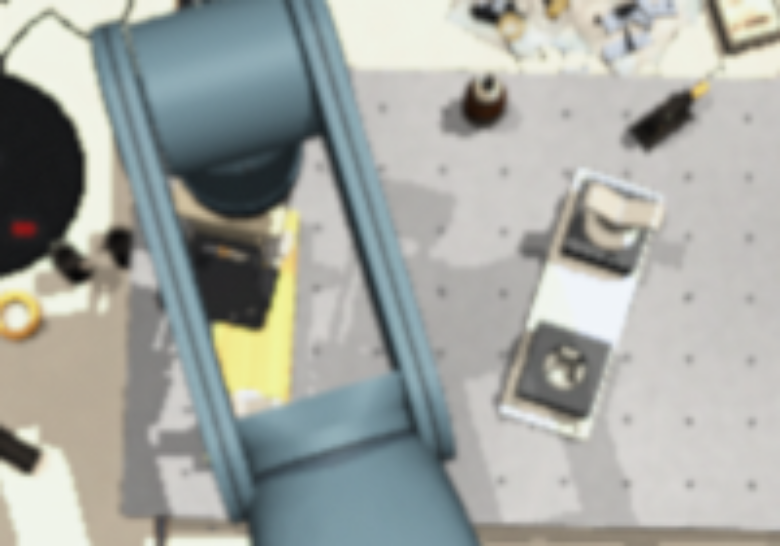

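Emit:
{"fn": "move_arm", "kwargs": {
  "increments": [
    [[-0.003,0.045,0.001],0,0.093],
    [[-0.003,0.09,0.001],0,0.093],
    [[-0.003,0.129,0.001],0,0.093],
    [[-0.003,0.129,0.001],0,0.06],
    [[-0.003,0.129,0.001],0,0.04]
  ],
  "force": 30
}}

```text
time_s: 2.75
eef_pos: [0.5516, 0.2991, 0.1727]
tcp_rot: [-1.563, 0.165, -0.168]
wrist_force: [0.2, -0.2, 0.4]
grip_width: 0.831
```

Emit:
{"fn": "move_arm", "kwargs": {
  "increments": [
    [[0,0,0],0,0.02],
    [[0,0,0],0,0.005],
    [[0,0,0],0,0.005],
    [[0,0,0],0,0.005]
  ],
  "force": 50
}}

```text
time_s: 3.25
eef_pos: [0.5515, 0.2979, 0.1709]
tcp_rot: [-1.564, 0.168, -0.168]
wrist_force: [0.7, -0.1, 0.1]
grip_width: 0.403
```

Run:
```python
from fit import *
go(.555,.295,.165,-.22)
for n in('scene',):
    p,d=snap(n,n+'2.png'); C=cloud(n,d)
    a=p[150:300,180:380]
    cv2.imwrite('pics/c_%s2.png'%n,cv2.resize(a,None,fx=3.9,fy=3.9)[:,:,::-1])
```

```text
t 3.25 tcp [0.5515 0.2979 0.1709] yaw -0.2142 down [ 0.  0. -1.] q6 [0.32 0.53] F [ 0.7 -0.1  0.1] grip 0.0374
shift [ 0.004   0.0059 -0.0021] turn 0.0058
```

View pics/c_scene2.png

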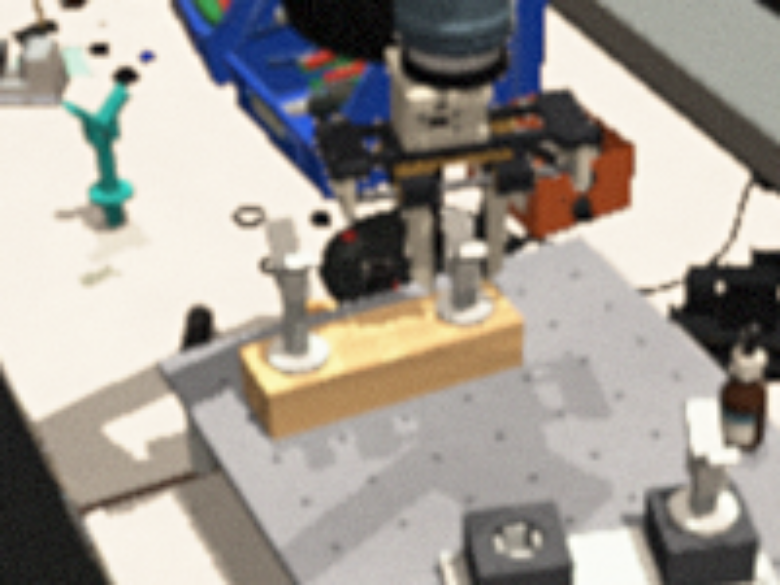

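Emit:
{"fn": "move_arm", "kwargs": {
  "increments": [
    [[0.003,0.001,-0.002],0,0.005],
    [[0.003,0.001,-0.002],0,0.005],
    [[0.003,0.001,-0.002],0,0.005],
    [[0.003,0.001,-0.002],0,0.005]
  ]
}}

```text
time_s: 3.8
eef_pos: [0.5539, 0.2953, 0.1696]
tcp_rot: [-1.564, 0.168, -0.168]
wrist_force: [0.1, 0.3, -0.7]
grip_width: 0.215
```

Run:
```python
from fit import *
go(.555,.295,.165,-.22)
```

```text
t 3.8 tcp [0.5539 0.2953 0.1696] yaw -0.214 down [-0. -0. -1.] q6 [0.31 0.53] F [ 0.1  0.3 -0.7] grip 0.02
shift [ 0.0012  0.0046 -0.0001] turn 0.006
```

Emit:
{"fn": "move_arm", "kwargs": {
  "increments": [
    [[0,-0.02,0],0,0.005],
    [[0,-0.06,0],0,0.005],
    [[0,-0.095,0],0,0.005],
    [[0,-0.11,0],0,0.005]
  ],
  "force": 55
}}

```text
time_s: 4.3
eef_pos: [0.5544, 0.2957, 0.2817]
tcp_rot: [-1.563, 0.166, -0.17]
wrist_force: [0.9, 0.2, -1.2]
grip_width: 0.214
```

Run:
```python
from fit import *
go(.469,.0545,.25,-.299)
```

```text
t 4.3 tcp [0.5544 0.2957 0.2817] yaw -0.2138 down [ 0.003  0.001 -1.   ] q6 [0.31 0.53] F [ 0.9  0.2 -1.2] grip 0.0199
shift [-0.0323  0.0312 -0.2539] turn 0.0852
```

Emit:
{"fn": "move_arm", "kwargs": {
  "increments": [
    [[-0.007,0.0,-0.055],0.02,0.005],
    [[-0.015,0.0,-0.11],0.04,0.005],
    [[-0.022,0.0,-0.165],0.06,0.005],
    [[-0.03,0.0,-0.22],0.085,0.005],
    [[-0.032,0.01,-0.254],0.085,0.005]
  ]
}}

```text
time_s: 4.92
eef_pos: [0.4674, 0.0522, 0.2692]
tcp_rot: [-1.558, 0.236, -0.236]
wrist_force: [0.6, 0.6, -1.8]
grip_width: 0.211
```

Emit:
{"fn": "move_arm", "kwargs": {
  "increments": [
    [[0,0.02,0],0,0.005],
    [[0,0.02,0],0,0.005],
    [[0,0.02,0],0,0.005]
  ]
}}

```text
time_s: 5.3
eef_pos: [0.4687, 0.0543, 0.2497]
tcp_rot: [-1.558, 0.235, -0.234]
wrist_force: [0.5, -0.3, -0.9]
grip_width: 0.209
```

Run:
```python
from fit import *
go(.469,.0545,.21,-.299)
for n in('scene','top'):
    p,d=snap(n,n+'3.png'); C=cloud(n,d)
    a=p[190:340,230:430] if n=='scene' else p[180:320,250:450]
    cv2.imwrite('pics/c_%s3.png'%n,cv2.resize(a,None,fx=3.9,fy=3.9)[:,:,::-1])
    print(n,fit(stand,C,(.526,.0365,-3.44),.1,.12,.106,.153))
    zo=robot.state()['eef_pos'][2]-.0276
    print(zo,fit(post,C,(.469,.0545,-.299),zo,.035,zo-.006,zo+.06,1))
```

```text
t 5.3 tcp [0.4687 0.0543 0.2497] yaw -0.2985 down [-0.  0. -1.] q6 [-0.12  0.18] F [ 0.5 -0.3 -0.9] grip 0.0194
shift [0.0002 0.0397 0.0003] turn 0.0005
scene (array([ 0.52613904,  0.03612009, -3.44102009]), np.float64(0.0010333239842651746), 2026)
0.2224224047239194 (array([ 0.46680014,  0.05163933,  1.14673959, -0.0011893 ]), np.float64(0.0015550328484819301), 432)
top (array([ 0.53025155,  0.04374542, -3.36919336]), np.float64(0.002005975877408441), 234)
0.2225369004243325 (array([ 0.469 ,  0.0545, -0.299 ,  0.    ]), np.float64(nan), 0)
  return _methods._mean(a, axis=axis, dtype=dtype,
  ret = ret.dtype.type(ret / rcount)
```

View pics/c_scene3.png

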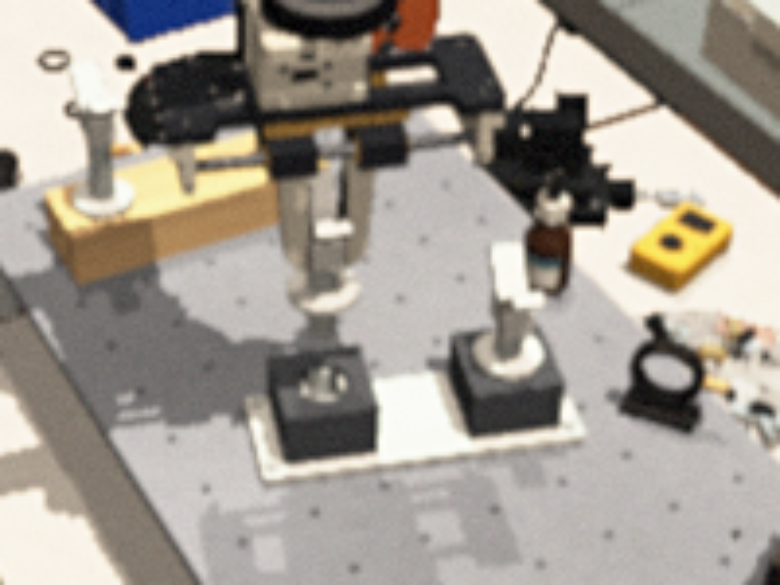

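View pics/c_top3.png

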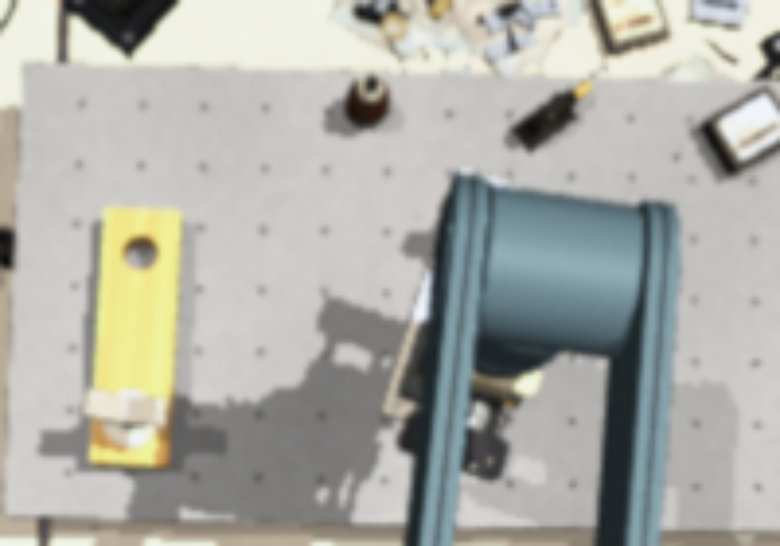

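Run:
```python
from fit import *
p,d=snap('scene'); C=cloud('scene',d); zo=robot.state()['eef_pos'][2]-.0276
for b in(.004,.012):
  for z in (0,-.0012):
    print(fit(lambda p:np.minimum(cyl(p,.022,0,.006),cyl(p,.009,.006,.03)),C,(.469,.0545,0),zo+z,.03,zo-.004,zo+.006+b))
# edge check overlay
a=np.linspace(0,2*np.pi,60)
im=p[:,:,::-1].copy()
q=[]
for c,r,z in(((.4687,.0543),.022,zo),((.4687,.0543),.022,zo+.006),((.4688,.0537),.0165,.15)):
    P=np.c_[c[0]+r*np.cos(a),c[1]+r*np.sin(a),0*a+z]; q.append(proj('scene',P))
s=6; u0,v0=280,240
cr=cv2.resize(im[v0:v0+75,u0:u0+110],None,fx=s,fy=s,interpolation=cv2.INTER_CUBIC)
for k in q: cv2.polylines(cr,[(((k-[u0,v0])+.5)*s).astype(int)],True,(0,0,255),1)
cv2.imwrite('pics/ov3.png',cr)
```

```text
(array([ 4.67961416e-01,  5.53449541e-02, -3.44673855e+02]), np.float64(0.0010833931163377972), 155)
(array([ 0.46832695,  0.05530823, -5.92506985]), np.float64(0.000863420259800662), 155)
(array([4.67908045e-01, 5.51333031e-02, 2.21913295e+02]), np.float64(0.0010651274639025873), 173)
(array([4.68231297e-01, 5.51670873e-02, 2.55051352e+02]), np.float64(0.0008544158724453146), 173)
```

View pics/ov3.png

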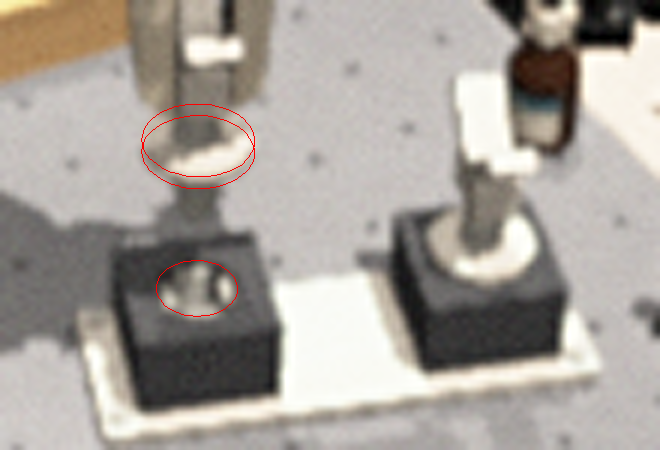

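Emit:
{"fn": "move_arm", "kwargs": {
  "increments": [
    [[0.001,0.0,-0.001],0,0.005],
    [[0.001,0.02,-0.001],0,0.005],
    [[0.001,0.04,-0.001],0,0.005],
    [[0.001,0.052,-0.001],0,0.005],
    [[0.001,0.058,-0.001],0,0.005]
  ],
  "force": 60
}}

```text
time_s: 6.08
eef_pos: [0.4695, 0.0529, 0.1913]
tcp_rot: [-1.558, 0.235, -0.234]
wrist_force: [0.3, 1.3, -1.1]
grip_width: 0.214
```

Emit:
{"fn": "move_arm", "kwargs": {
  "increments": [
    [[0,0.002,0],0,0.005],
    [[0,0.004,0],0,0.005]
  ]
}}

```text
time_s: 6.32
eef_pos: [0.4698, 0.0529, 0.1882]
tcp_rot: [-1.558, 0.234, -0.236]
wrist_force: [-0.4, 2.0, 0.2]
grip_width: 0.213
```

Run:
```python
from fit import *
go(.4696,.0532,.1776,-.299);print(robot.state()['wrist_torque'])
p,d=snap('scene','s4.png')
cv2.imwrite('pics/c4.png',cv2.resize(p[225:325,270:400],None,fx=6,fy=6)[:,:,::-1])
```

```text
t 6.33 tcp [0.4698 0.0529 0.1882] yaw -0.299 down [ 0.001  0.    -1.   ] q6 [-0.12  0.17] F [-0.4  2.   0.2] grip 0.0198
shift [-0.0003  0.0106  0.0002] turn 0.0
[0.24950221 0.05932245 0.00690108]
```

View pics/c4.png

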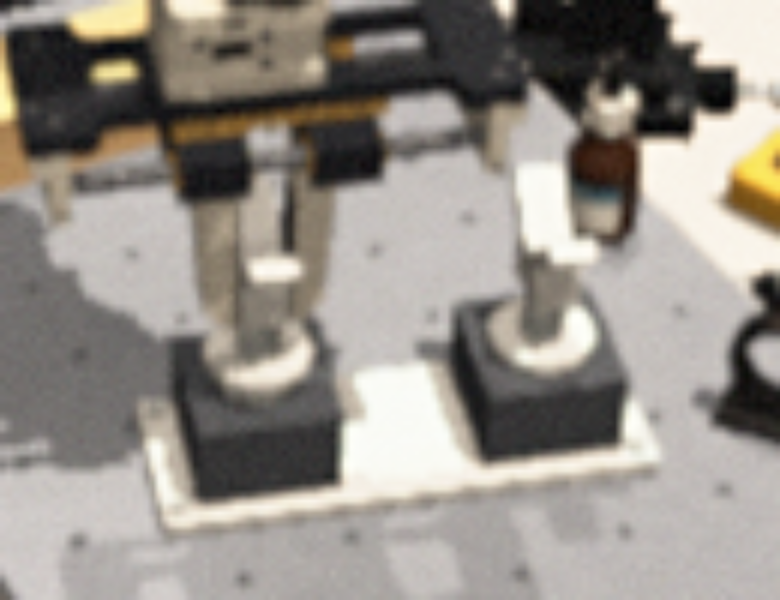

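Emit:
{"fn": "move_arm", "kwargs": {
  "increments": [
    [[0,0.002,0.001],0,0.005],
    [[0,0.004,0.001],0,0.005],
    [[0,0.004,0.001],0,0.005]
  ]
}}

```text
time_s: 6.75
eef_pos: [0.47, 0.0534, 0.184]
tcp_rot: [-1.558, 0.234, -0.235]
wrist_force: [0.4, -0.0, 2.8]
grip_width: 0.21
```

Run:
```python
from fit import *
go(.4696,.0532,.1776,-.299);print(robot.state()['wrist_torque'])
```

```text
t 6.75 tcp [0.47   0.0534 0.184 ] yaw -0.2989 down [ 0.001 -0.001 -1.   ] q6 [-0.12  0.18] F [ 0.4 -0.   2.8] grip 0.0196
shift [-0.0003  0.0064 -0.0003] turn 0.0001
[-0.2392413   0.07422426 -0.01533351]
```

Emit:
{"fn": "move_arm", "kwargs": {
  "increments": [
    [[0,0.002,-0.0005],0,0.005],
    [[0,0.004,-0.0005],0,0.005],
    [[0,0.004,-0.0005],0,0.005]
  ]
}}

```text
time_s: 7.12
eef_pos: [0.4701, 0.0533, 0.1803]
tcp_rot: [-1.558, 0.233, -0.236]
wrist_force: [-0.3, 0.2, 6.6]
grip_width: 0.209
```

Run:
```python
from fit import *
go(.4696,.0532,.1776,-.299);print(robot.state()['wrist_torque'])
```

```text
t 7.12 tcp [0.4701 0.0533 0.1803] yaw -0.2991 down [ 0.002  0.    -1.   ] q6 [-0.12  0.18] F [-0.3  0.2  6.6] grip 0.0195
shift [-0.0004  0.0027 -0.0002] turn -0.0001
[-0.02765566  0.13342951 -0.03469821]
```

Driving in smoothly; continue to home.

Emit:
{"fn": "move_arm", "kwargs": {
  "increments": [
    [[0,0.002,0],0,0.005],
    [[0,0.003,0],0,0.005],
    [[0,0.003,0],0,0.005]
  ]
}}

```text
time_s: 7.5
eef_pos: [0.4702, 0.0532, 0.178]
tcp_rot: [-1.558, 0.233, -0.236]
wrist_force: [-1.2, 0.2, 10.0]
grip_width: 0.212
```

Emit:
{"fn": "move_arm", "kwargs": {
  "increments": [
    [[0,0.001,0],0,0.005],
    [[0,0.001,0],0,0.005]
  ]
}}

```text
time_s: 7.75
eef_pos: [0.4703, 0.0533, 0.1775]
tcp_rot: [-1.558, 0.233, -0.237]
wrist_force: [-3.1, -0.1, 14.3]
grip_width: 0.21
```

Run:
```python
from fit import *
go(.4696,.0532,.1776,-.299);print(robot.state()['wrist_torque'])
p,d=snap('scene','s5.png');C=cloud('scene',d)
cv2.imwrite('pics/c5.png',cv2.resize(p[225:325,270:400],None,fx=6,fy=6)[:,:,::-1])
for z in(.15,.152,.154):print(z,fit(lambda p:np.minimum(cyl(p,.022,0,.006),cyl(p,.009,.006,.03)),C,(.469,.0545,0),z,.021,.1525,.172))
```

```text
t 7.75 tcp [0.4703 0.0533 0.1775] yaw -0.299 down [ 0.003 -0.    -1.   ] q6 [-0.12  0.18] F [-3.1 -0.1 14.3] grip 0.0195
shift [-0.0006 -0.0001 -0.0002] turn 0.0
[ 0.06228392  0.70230552 -0.01438752]
0.15 (array([ 4.69221215e-01,  5.38540266e-02, -2.08062115e+02]), np.float64(0.0009116371307133723), 121)
0.152 (array([ 4.69589275e-01,  5.38108382e-02, -3.33472893e+03]), np.float64(0.0014319579355165195), 123)
0.154 (array([ 0.46917145,  0.05381184, 33.06541898]), np.float64(0.0010086006120818836), 124)
```

View pics/c5.png

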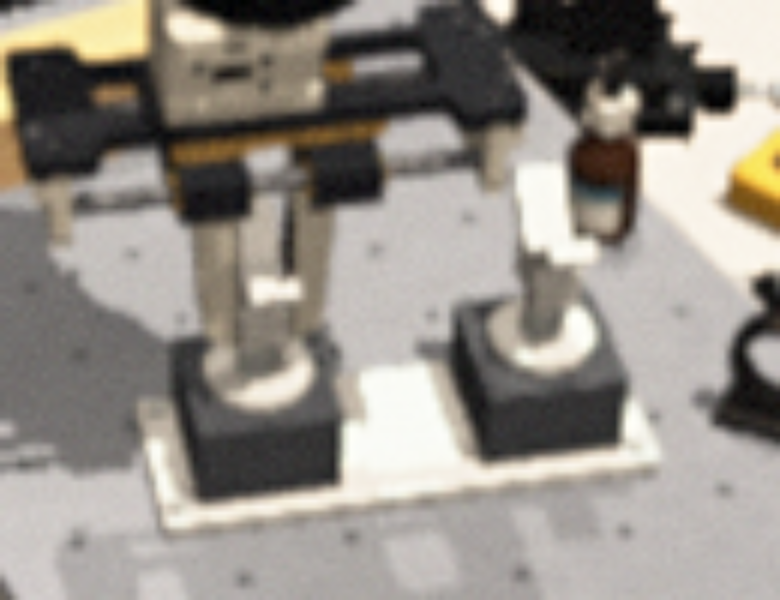

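Emit:
{"fn": "move_arm", "kwargs": {
  "increments": [
    [[-0.001,0.001,0],0,0.005],
    [[-0.001,0.0015,0],0,0.005],
    [[-0.001,0.0015,0],0,0.005]
  ]
}}

```text
time_s: 8.18
eef_pos: [0.4702, 0.0533, 0.1775]
tcp_rot: [-1.558, 0.23, -0.239]
wrist_force: [-4.2, 0.1, 23.2]
grip_width: 0.213
```

Run:
```python
from fit import *
go(.4696,.0532,.1776,-.299);print(robot.state()['wrist_torque'])
```

```text
t 8.18 tcp [0.4702 0.0533 0.1775] yaw -0.2989 down [ 0.005 -0.001 -1.   ] q6 [-0.12  0.18] F [-4.2  0.1 23.2] grip 0.0198
shift [-0.0006 -0.0001 -0.0003] turn 0.0001
[-0.04665204  1.1693725   0.02359447]
```

Emit:
{"fn": "move_arm", "kwargs": {
  "increments": [
    [[-0.001,-0.001,0],0,0.005],
    [[-0.001,-0.002,0],0,0.005],
    [[-0.001,-0.002,0],0,0.005]
  ]
}}

```text
time_s: 8.55
eef_pos: [0.4699, 0.0533, 0.1776]
tcp_rot: [-1.558, 0.23, -0.239]
wrist_force: [4.1, -1.8, 8.0]
grip_width: 0.209
```

Run:
```python
from fit import *
go(.4696,.0532,.1776,-.299);print(robot.state()['wrist_torque'])
```

```text
t 8.55 tcp [0.4699 0.0533 0.1776] yaw -0.2992 down [ 0.006 -0.001 -1.   ] q6 [-0.12  0.18] F [ 4.1 -1.8  8. ] grip 0.0194
shift [-0.0003 -0.     -0.0002] turn -0.0002
[-0.21655261 -0.62685532  0.01537941]
```

Emit:
{"fn": "move_arm", "kwargs": {
  "increments": [
    [[0.0008,-0.0008,0.0003],0,0.005],
    [[0.0008,-0.0008,0.0003],0,0.005],
    [[0.0008,-0.0008,0.0003],0,0.04],
    [[0.0008,-0.0008,0.0003],0,0.04],
    [[0.0008,-0.0008,0.0003],0,0.06]
  ]
}}

```text
time_s: 9.18
eef_pos: [0.4673, 0.0541, 0.1761]
tcp_rot: [-1.558, 0.237, -0.232]
wrist_force: [-0.6, 1.3, 0.1]
grip_width: 0.482
```

Emit:
{"fn": "move_arm", "kwargs": {
  "increments": [
    [[0,0,0],0,0.093],
    [[0,-0.04,0],0,0.093],
    [[0,-0.1,0],0,0.093],
    [[0,-0.12,-0.05],0,0.093],
    [[0,-0.12,-0.11],0,0.093]
  ]
}}

```text
time_s: 9.8
eef_pos: [0.4368, -0.0519, 0.2991]
tcp_rot: [-1.559, 0.229, -0.236]
wrist_force: [1.3, -1.2, -0.5]
grip_width: 0.987
```

Run:
```python
from fit import *
go(.5294,-.2854,.25,-1.23)
for n in('scene','top'):
    p,d=snap(n,n+'6.png'); C=cloud(n,d)
    a=p[225:325,270:400] if n=='scene' else p[200:310,310:440]
    cv2.imwrite('pics/c6%s.png'%n,cv2.resize(a,None,fx=5.4,fy=5.4)[:,:,::-1])
    try:
        print(n,fit(post,C,(.469,.054,-.299),.15,.04,.153,.24,1),fit(post,C,(.469,.054,-.299),.15,.04,.153,.24))
        print(n,fit(post,C,(.584,.019,-.299),.15,.04,.153,.24,1))
        print(n,fit(bar,C,(.5294,-.2854,.34),.12,.11,.104,.145))
    except Exception as e: print(e)
```

```text
t 9.8 tcp [ 0.4368 -0.0519  0.2991] yaw -0.2956 down [ 0.004 -0.002 -1.   ] q6 [-0.37 -0.08] F [ 1.3 -1.2 -0.5] grip 0.0918
shift [ 0.1564  0.0499 -0.1964] turn 0.9344
scene (array([ 0.46905261,  0.05396799, -0.28573347, -0.00086243]), np.float64(0.0009094137854099935), 384) (array([ 0.46901222,  0.05430302, -0.26948558]), np.float64(0.0009933785289619108), 384)
scene (array([ 0.58354353,  0.01842801, -0.28284302, -0.00089304]), np.float64(0.0007499273136700661), 374)
scene (array([ 0.52944803, -0.28556217,  0.34123407]), np.float64(0.0007346308179242457), 921)
top (array([ 4.70727098e-01,  5.61065011e-02, -2.91162318e-01,  4.19369178e-04]), np.float64(0.001436219351080236), 228) (array([ 0.47056632,  0.05633222, -0.29754721]), np.float64(0.0014324800618889877), 228)
top (array([ 5.84625105e-01,  2.04184328e-02, -3.22681208e-01,  3.95659050e-05]), np.float64(0.001274473870649235), 234)
top (array([ 0.5311892 , -0.28392433,  0.33614615]), np.float64(0.006854719169635388), 290)
```

View pics/c6scene.png

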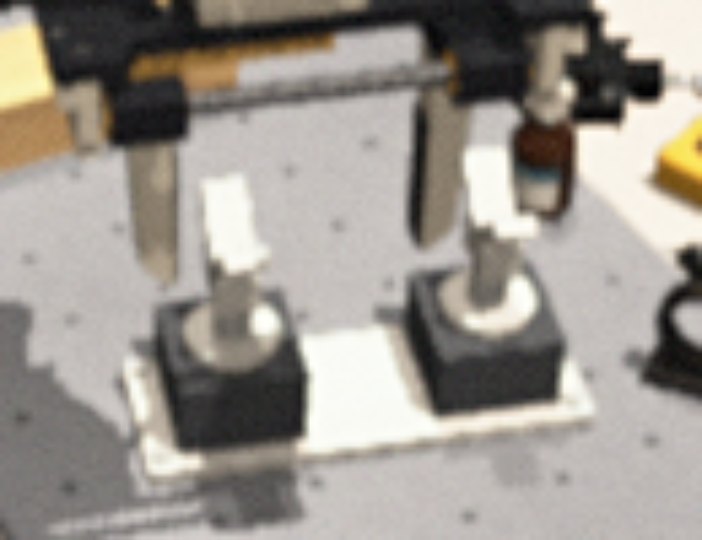

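View pics/c6top.png

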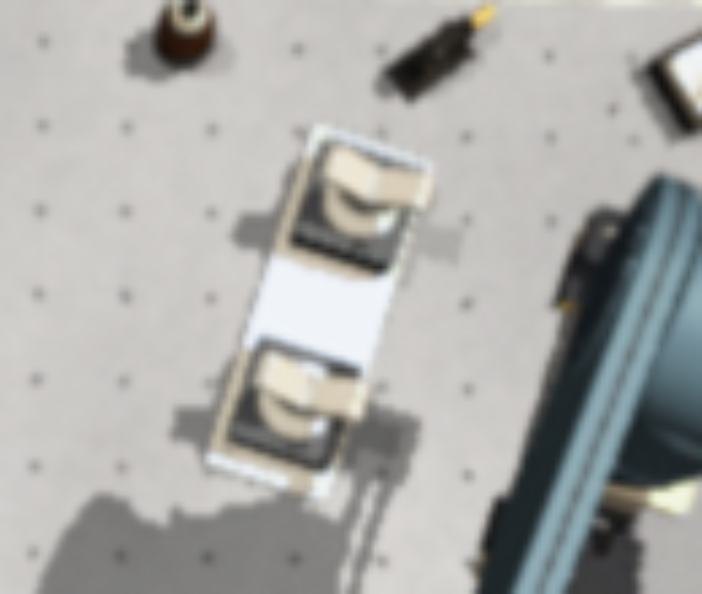

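Emit:
{"fn": "move_arm", "kwargs": {
  "increments": [
    [[0.03,0.01,-0.04],0.18,0.093],
    [[0.06,0.02,-0.08],0.36,0.093],
    [[0.1,0.03,-0.12],0.54,0.093],
    [[0.13,0.04,-0.16],0.72,0.093],
    [[0.156,0.05,-0.196],0.9,0.093]
  ]
}}

```text
time_s: 10.52
eef_pos: [0.5282, -0.2853, 0.2459]
tcp_rot: [-1.36, 0.937, -0.935]
wrist_force: [1.7, 0.8, 0.5]
grip_width: 1.002
```

Emit:
{"fn": "move_arm", "kwargs": {
  "increments": [
    [[0,0.0,0],0.035,0.093],
    [[0,0.02,0],0.035,0.07],
    [[0,0.03,0],0.035,0.07],
    [[0,0.03,0],0.035,0.07]
  ],
  "force": 30
}}

```text
time_s: 11.02
eef_pos: [0.5271, -0.2831, 0.2164]
tcp_rot: [-1.35, 0.958, -0.955]
wrist_force: [0.4, 0.6, -0.1]
grip_width: 0.765
```

Run:
```python
from fit import *
go(.5294,-.2855,.110,-1.23)
p,d=snap('scene','s7.png');C=cloud('scene',d)
cv2.imwrite('pics/c7.png',cv2.resize(p[300:450,330:530],None,fx=3.9,fy=3.9)[:,:,::-1])
```

```text
t 11.03 tcp [ 0.5271 -0.2831  0.2164] yaw -1.2326 down [-0.001  0.001 -1.   ] q6 [-0.68  0.55] F [ 0.4  0.6 -0.1] grip 0.0711
shift [0.0032 0.1064 0.0015] turn -0.0026
```

View pics/c7.png

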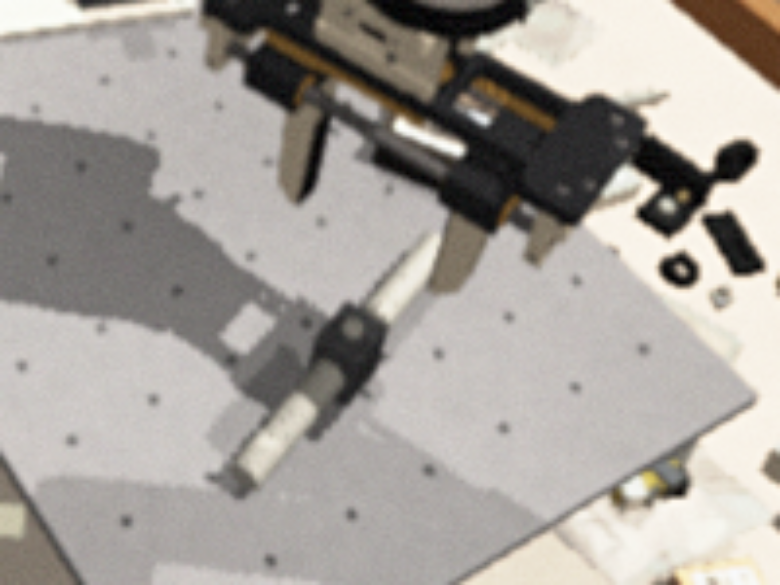

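Emit:
{"fn": "move_arm", "kwargs": {
  "increments": [
    [[0.002,0.04,0.002],0,0.07],
    [[0.002,0.08,0.002],0,0.07],
    [[0.002,0.1,0.002],0,0.07],
    [[0.002,0.106,0.002],0,0.05],
    [[0.002,0.106,0.002],0,0.03]
  ],
  "force": 30
}}

```text
time_s: 11.7
eef_pos: [0.5304, -0.2859, 0.1119]
tcp_rot: [-1.35, 0.956, -0.958]
wrist_force: [0.6, -0.1, 0.8]
grip_width: 0.584
```

Run:
```python
from fit import *
go(.5294,-.2855,.110,-1.23)
```

```text
t 11.7 tcp [ 0.5304 -0.2859  0.1119] yaw -1.2337 down [ 0.001 -0.001 -1.   ] q6 [-0.68  0.55] F [ 0.6 -0.1  0.8] grip 0.0543
shift [-0.0007  0.0019 -0.0009] turn -0.0037
```

Emit:
{"fn": "move_arm", "kwargs": {
  "increments": [
    [[-0.0005,0.001,-0.001],0,0.01],
    [[-0.0005,0.001,-0.001],0,0.01],
    [[-0.0005,0.001,-0.001],0,0.01],
    [[-0.0005,0.001,-0.001],0,0.01],
    [[-0.0005,0.001,-0.001],0,0.01]
  ],
  "force": 40
}}

```text
time_s: 12.32
eef_pos: [0.5291, -0.2858, 0.1106]
tcp_rot: [-1.35, 0.957, -0.958]
wrist_force: [0.5, 2.1, 5.9]
grip_width: 0.276
```

Run:
```python
from fit import *
go(.5294,-.2855,.110,-1.23)
```

```text
t 12.32 tcp [ 0.5291 -0.2858  0.1106] yaw -1.234 down [ 0.001 -0.001 -1.   ] q6 [-0.68  0.55] F [0.5 2.1 5.9] grip 0.0257
shift [-0.0002  0.0006  0.0004] turn -0.004
```

Emit:
{"fn": "move_arm", "kwargs": {
  "increments": [
    [[0,-0.02,0],0,0.01],
    [[0,-0.07,0],0,0.01],
    [[0,-0.12,0],0,0.01],
    [[0,-0.155,0],0,0.01],
    [[0,-0.155,0],0,0.01]
  ],
  "force": 50
}}

```text
time_s: 12.95
eef_pos: [0.5299, -0.2864, 0.2672]
tcp_rot: [-1.35, 0.953, -0.962]
wrist_force: [0.7, 0.3, -3.9]
grip_width: 0.275
```

Run:
```python
from fit import *
go(.5263,.0362,.27,-.301-1.5708)
```

```text
t 12.95 tcp [ 0.5299 -0.2864  0.2672] yaw -1.2339 down [ 0.004 -0.003 -1.   ] q6 [-0.68  0.55] F [ 0.7  0.3 -3.9] grip 0.0256
shift [-0.3057 -0.0039  0.1032] turn 0.6379
```

Emit:
{"fn": "move_arm", "kwargs": {
  "increments": [
    [[-0.05,-0.01,0.016],0.13,0.01],
    [[-0.1,-0.01,0.033],0.26,0.01],
    [[-0.15,-0.01,0.05],0.39,0.01],
    [[-0.2,-0.01,0.067],0.52,0.01],
    [[-0.25,-0.01,0.084],0.638,0.01]
  ]
}}

```text
time_s: 13.58
eef_pos: [0.524, -0.02, 0.2718]
tcp_rot: [-1.052, 1.435, -1.428]
wrist_force: [0.7, -0.3, -1.7]
grip_width: 0.275
```

Emit:
{"fn": "move_arm", "kwargs": {
  "increments": [
    [[-0.015,0,-0.04],0,0.01],
    [[-0.02,0,-0.05],0,0.01],
    [[-0.02,0,-0.05],0,0.01]
  ]
}}

```text
time_s: 13.95
eef_pos: [0.4829, 0.0123, 0.2735]
tcp_rot: [-1.053, 1.428, -1.426]
wrist_force: [-0.1, -1.0, -2.1]
grip_width: 0.274
```

Run:
```python
from fit import *
go(.5263,.0362,.26,-.301-1.5708)
```

```text
t 13.95 tcp [0.4829 0.0123 0.2735] yaw -1.8712 down [-0.002  0.    -1.   ] q6 [-0.21  1.67] F [-0.1 -1.  -2.1] grip 0.0255
shift [-0.0356  0.0135  0.0344] turn 0.0006
```

Emit:
{"fn": "move_arm", "kwargs": {
  "increments": [
    [[-0.036,0.005,0.034],0,0.01],
    [[-0.036,0.01,0.034],0,0.01],
    [[-0.036,0.01,0.034],0,0.01],
    [[-0.036,0.01,0.034],0,0.01]
  ]
}}

```text
time_s: 14.45
eef_pos: [0.5265, 0.0354, 0.2647]
tcp_rot: [-1.051, 1.429, -1.428]
wrist_force: [0.2, 0.4, -2.3]
grip_width: 0.277
```

Run:
```python
from fit import *
go(.5263,.0362,.2033,-.301-1.5708)
z=robot.state()['eef_pos'][2]
for n in('scene','top'):
    p,d=snap(n,n+'8.png');C=cloud(n,d)
    a=p[210:325,270:400] if n=='scene' else p[200:310,310:440]
    cv2.imwrite('pics/c8%s.png'%n,cv2.resize(a,None,fx=5.2,fy=5.2)[:,:,::-1])
    print(n,proj(n,[[.5263,.0362,z+.0094]]))
    # bar ends only: exclude near gripper
    Q=C.reshape(-1,3); Q=Q[np.hypot(Q[:,0]-.5263,Q[:,1]-.0362)>.03]
    print(fit(bar,Q,(.5263,.0362,-.301),z+.0094,.1,z-.001,z+.022,1))
```

```text
t 14.45 tcp [0.5265 0.0354 0.2647] yaw -1.8731 down [-0.001 -0.    -1.   ] q6 [-0.14  1.73] F [ 0.2  0.4 -2.3] grip 0.0257
shift [-0.0007  0.0614 -0.0004] turn -0.0013
scene [[338.60907994 244.60772847]]
(array([ 0.52606362,  0.03407856, -0.29857189, -0.0011073 ]), np.float64(0.0009347108770225206), 439)
top [[376.95212556 248.62688669]]
(array([ 0.5263,  0.0362, -0.301 ,  0.    ]), np.float64(nan), 0)
  return _methods._mean(a, axis=axis, dtype=dtype,
  ret = ret.dtype.type(ret / rcount)
```

View pics/c8scene.png

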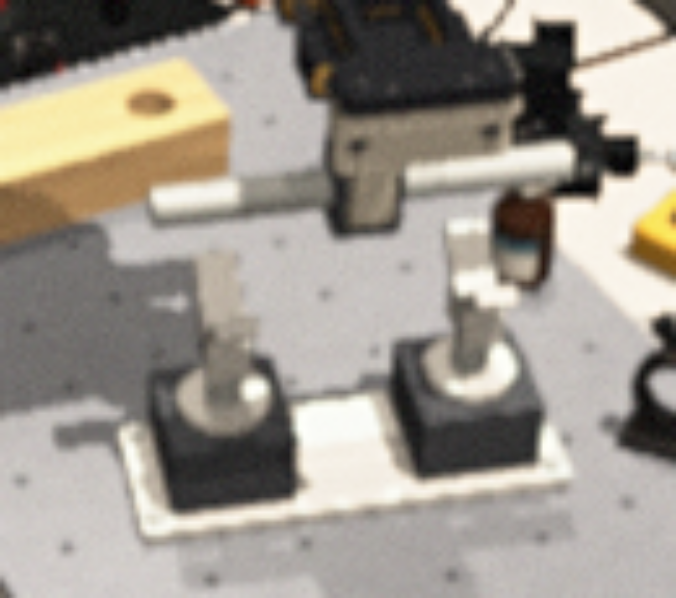

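View pics/c8top.png

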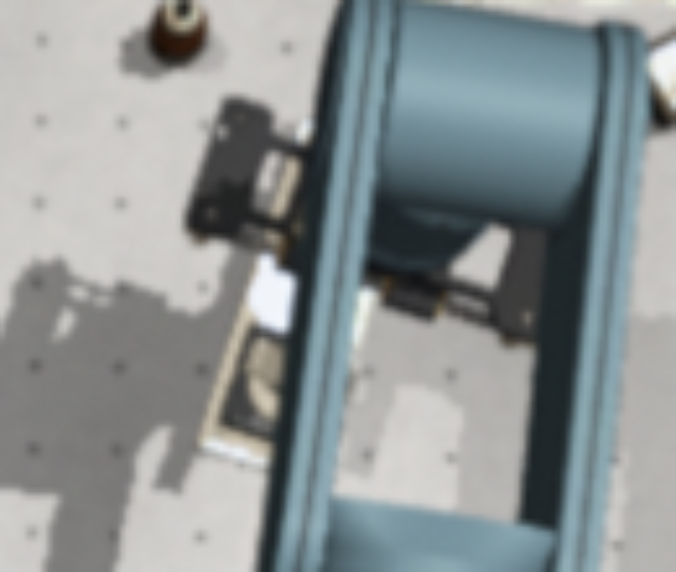

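Emit:
{"fn": "move_arm", "kwargs": {
  "increments": [
    [[-0.0015,0.02,0],0,0.01],
    [[-0.0015,0.04,0],0,0.01],
    [[-0.0015,0.052,0],0,0.01],
    [[-0.0015,0.056,0],0,0.01],
    [[-0.0015,0.058,0],0,0.01]
  ]
}}

```text
time_s: 15.18
eef_pos: [0.5276, 0.0376, 0.2074]
tcp_rot: [-1.051, 1.427, -1.428]
wrist_force: [-0.3, -0.1, -1.5]
grip_width: 0.275
```

Run:
```python
from fit import *
go(.5263,.0362,.2033,-.301-1.5708)
```

```text
t 15.18 tcp [0.5276 0.0376 0.2074] yaw -1.8721 down [ 0.001 -0.    -1.   ] q6 [-0.14  1.73] F [-0.3 -0.1 -1.5] grip 0.0256
shift [ 0.0017  0.0041 -0.0008] turn -0.0003
```

Emit:
{"fn": "move_arm", "kwargs": {
  "increments": [
    [[0,0.002,0],0,0.01],
    [[0,0.003,0],0,0.01],
    [[0,0.003,0],0,0.01]
  ]
}}

```text
time_s: 15.55
eef_pos: [0.5273, 0.0378, 0.2041]
tcp_rot: [-1.051, 1.427, -1.428]
wrist_force: [0.7, -0.9, -2.4]
grip_width: 0.278
```

Run:
```python
from fit import *
go(.5263,.0362,.2033,-.301-1.5708)
```

```text
t 15.55 tcp [0.5273 0.0378 0.2041] yaw -1.872 down [ 0. -0. -1.] q6 [-0.14  1.73] F [ 0.7 -0.9 -2.4] grip 0.0259
shift [ 0.0018  0.0008 -0.0005] turn -0.0002
```

Emit:
{"fn": "move_arm", "kwargs": {
  "increments": [
    [[0.001,0.001,0],0,0.01],
    [[0.001,0.0015,0],0,0.01],
    [[0.001,0.0015,0],0,0.01]
  ]
}}

```text
time_s: 15.92
eef_pos: [0.5275, 0.0372, 0.2033]
tcp_rot: [-1.05, 1.427, -1.428]
wrist_force: [-0.6, 3.4, 5.4]
grip_width: 0.279
```

Run:
```python
from fit import *
go(.5263,.0362,.2033,-.301-1.5708)
```

```text
t 15.93 tcp [0.5275 0.0372 0.2033] yaw -1.8719 down [ 0.002  0.001 -1.   ] q6 [-0.14  1.73] F [-0.6  3.4  5.4] grip 0.026
shift [ 0.0013 -0.     -0.0008] turn -0.0001
```

Emit:
{"fn": "move_arm", "kwargs": {
  "increments": [
    [[-0.001,-0.0005,0],0,0.01],
    [[-0.001,-0.0005,0],0,0.01],
    [[-0.001,-0.0005,0],0,0.03],
    [[-0.001,-0.0005,0],0,0.04],
    [[-0.001,-0.0005,0],0,0.05]
  ]
}}

```text
time_s: 16.55
eef_pos: [0.5271, 0.0377, 0.2026]
tcp_rot: [-1.052, 1.428, -1.427]
wrist_force: [0.0, -0.8, -0.2]
grip_width: 0.489
```

Emit:
{"fn": "move_arm", "kwargs": {
  "increments": [
    [[0,0,0],0,0.06],
    [[0,0,0],0,0.06],
    [[0,-0.04,0],0,0.06],
    [[0,-0.09,0],0,0.06],
    [[0,-0.14,0],0,0.06]
  ]
}}

```text
time_s: 17.18
eef_pos: [0.527, 0.0378, 0.3444]
tcp_rot: [-1.052, 1.428, -1.427]
wrist_force: [0.7, 0.1, 0.4]
grip_width: 0.645
```

Run:
```python
from fit import *
go(.4,-.1,.35)
for n in('scene',):
    p,d=snap(n,n+'9.png');C=cloud(n,d)
    a=p[210:325,270:400]
    cv2.imwrite('pics/c9%s.png'%n,cv2.resize(a,None,fx=5.2,fy=5.2)[:,:,::-1])
    print(fit(bar,C,(.5263,.0362,-.301),.2127,.11,.2,.24,1))
```

```text
t 17.18 tcp [0.527  0.0378 0.3444] yaw -1.872 down [-0.  0. -1.] q6 [-0.14  1.73] F [0.7 0.1 0.4] grip 0.06
shift [ 0.1693 -0.0056 -0.0804] turn None
(array([ 5.27285583e-01,  3.65672522e-02, -3.01235594e-01, -4.41185912e-04]), np.float64(0.0014469489478776045), 908)
```

View pics/c9scene.png

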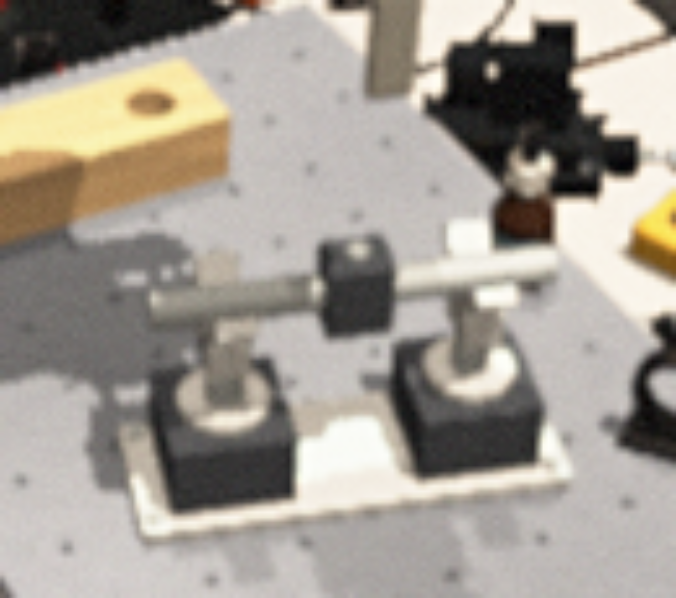

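Emit:
{"fn": "move_arm", "kwargs": {
  "increments": [
    [[0.05,-0.01,-0.02],0,0.06],
    [[0.1,-0.01,-0.04],0,0.06],
    [[0.15,-0.01,-0.06],0,0.06],
    [[0.2,-0.01,-0.08],0,0.06],
    [[0.2,-0.01,-0.08],0,0.06]
  ]
}}

```text
time_s: 17.85
eef_pos: [0.3899, -0.1319, 0.3531]
tcp_rot: [-1.049, 1.431, -1.433]
wrist_force: [-0.1, 0.6, -0.4]
grip_width: 0.644
```

Run:
```python
from fit import *
for n in('scene','top'):
    p,d=snap(n,n+'10.png');C=cloud(n,d)
    print(n,fit(bar,C,(.527,.0365,-.301),.2127,.11,.2,.24,1))
    print(fit(post,C,(.469,.054,-.299),.15,.04,.153,.195,1),fit(post,C,(.584,.019,-.299),.15,.04,.153,.195,1))
    K=C.reshape(-1,3);u=np.array([.9553,-.2955]);w=K[:,:2]-[.527,.0365];s=w@u;t=w@[.2955,.9553]
    for s0 in(-.085,-.035,.035,.085):
        k=K[(abs(s-s0)<.01)&(abs(t)<.004)&(K[:,2]>.19)];print(s0,len(k),np.median(k[:,2]).round(4) if len(k) else '')
    a=p[210:325,270:400] if n=='scene' else p[190:310,250:400]
    cv2.imwrite('pics/c10%s.png'%n,cv2.resize(a,None,fx=5.2,fy=5.)[:,:,::-1])
```

```text
scene (array([ 0.52741807,  0.0357983 , -0.30357149, -0.00062934]), np.float64(0.0016179000837628398), 311)
(array([ 0.4688341 ,  0.05381864, -0.36378355, -0.00059002]), np.float64(0.0007702880514412749), 184) (array([ 0.58340104,  0.01831963, -0.20103656, -0.00079246]), np.float64(0.0008445037856603162), 169)
-0.085 21 0.2199
-0.035 0 
0.035 0 
0.085 16 0.2191
top (array([ 5.28785577e-01,  3.80433080e-02, -2.97160675e-01,  2.14545817e-04]), np.float64(0.0022971218369272814), 650)
(array([ 4.65735553e-01,  5.79526780e-02,  1.96686037e-01, -1.92284691e-04]), np.float64(0.0022072623791527853), 47) (array([0.57351526, 0.02679219, 0.58433143, 0.00199386]), np.float64(0.0016757841984454932), 48)
-0.085 21 0.2193
-0.035 18 0.2202
0.035 17 0.22
0.085 17 0.2208
```

View pics/c10top.png

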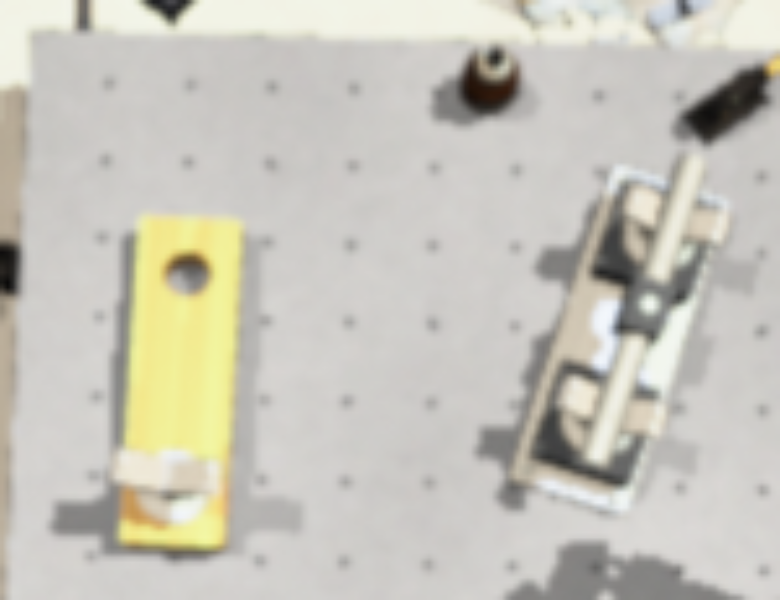

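View pics/scene10.png

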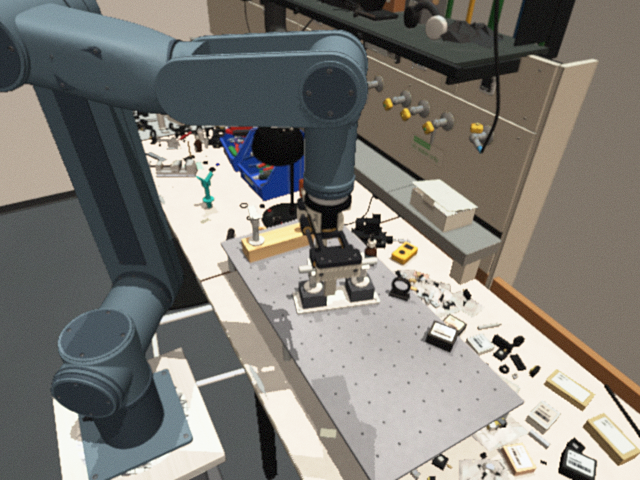

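The bar lies level in both notches with its block between the posts. The tall post is still in the rack and the bystanders are undisturbed.

```bash
python3 -c "
from h import *
print(robot.hand_in())"
```

```text
the job is handed in; nothing more can be done
None
```

I drove the shorter rack post into the stand's empty socket and laid the cross bar in the two V notches. The job was handed in at about 18 s.

- **Post:** the pushing force rose from about 3 N to 14 N while the post still sank. It then reached 23 N with no further travel, so I took the collar as home. After release, the scene camera put this post and the fixed one at the same height within 0.1 mm. Their notch directions agreed within 0.01 rad in the scene view and 0.03 rad in the top view.
- **Bar:** both cameras put it within 1 mm of the target height and 1–2.5 mm of mid-stand. The top surface near the two ends differs by about 1 mm, but the two cameras disagree on which end is higher, so that is measurement noise.
- **Failed checks:** with the bar in place, the top camera could not fit either post because too little of each shows, so I ignored those two fits.
- **Left alone:** the tall post is still in the rack, and the bottle, lens mount and box look unmoved in the pictures.

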